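Draw the spring tester out to its marker and hold it

TASK

On the bench spring tester, swing the lock arm by its peg from its locked end all the way over to its free end, then draw the sprung carriage out by its black handle until its pointer stands opposite the middle of the marker clamped on the scale rail. Keep it there: the program finishes with the gripper still holding the carriage at the marker against the spring. Do not shift the marker or the things lying about.

Things in the scene. Friction and masses are not known exactly. Their poses are not given: they have to be found in the camera images.
- tester: fixed spring tester: wooden board (x -170 to 110, y -85 to 95 mm) with a grey plate on it (top at 34 mm), dark spring housing at the far end (x 31 to 101, y -25 to 25, top at 80), two guide rods, front end block (top at 66), ticked scale rail on its -y side. Origin on the bench surface; z up; the carriage is drawn out along the tester's own -x, toward the robot
- carriage (a joint): travel (m) of the carriage, an aluminium block 40 x 50 mm on the rods with an upright black handle: 0 home, up to 0.11 drawn out along the tester's -x. A spring pulls it back with 8 N at home plus 0.8 N per 10 mm; let go, it runs home. While locked, the peg stops the lug (16 mm steel bar on the carriage's +y side) after about 2 mm
- handle (a point): centre of the top of the carriage's handle, 139 mm above the bench, moving with the carriage. The handle is an upright black bar, 14 mm thick along the tester's x, 30 mm wide along its y, free to grip from 139 down to 74 mm above the bench; the carriage block and lug lie below that. Axes as the tester's
- pointer (a point): free tip of the carriage's pointer, a thin dark blade sticking out of its -y side, 58 mm above the bench, level in x with the middle of the handle. Axes as the tester's
- marker_top (a point): middle of the top edge of the marker's fin, 78 mm above the bench. The marker is a small dark saddle with an upright black fin, both 12 mm long along the tester's x, clamped on the scale rail 45 to 85 mm of travel from the pointer's home; the fin stands 15 mm to the -y side of the pointer's tip. A push of a few newtons shifts it. Axes as the tester's
- lock (a joint): angle (rad) of the lock arm on the tester's +y side: 0 = locked, at one stop (peg in front of the carriage's lug), 1.3 = free, at the other stop (peg swung outward to the tester's +y, clockwise seen from above). It is stiff, stays where it is left and needs about 1.5 N at the peg
- lock_peg (a point): centre of the top of the lock arm's upright steel peg: 12 mm in diameter, its top 109 mm above the bench, standing clear above 62 mm (the lug's top). It is 60.5 mm from the pivot
- lock_pivot (a point): point on the lock arm's vertical turning axis at the height of the peg's top, 109 mm above the bench (the hub itself is low, its top at 46 mm); 35 mm behind (+x) and 58 mm to the +y side of the tester's origin
- bearing_ring: bystander: small bearing ring, 34 mm across, 9 mm high, lying on the grey plate beside the housing
- sprocket: bystander: toothed steel sprocket, 67 mm across, 8 mm high, lying on the bench to the -y side of the tester
- screwdriver_red: bystander: red screwdriver, 200 mm long, 24 mm high, lying on the bench to the -y side of the tester
- brake_pads: bystander: brake shoe, 14 x 55 x 25 mm, lying to the +y side of the tester near its front end
- hex_key_holder: bystander: orange hex key holder, 31 x 88 x 22 mm, lying to the +y side of the tester
- brown_can: bystander: brown can, 66 mm across, 81 mm high, standing to the right
- oil_dropper: bystander: white and green oil bottle, 42 mm across, 120 mm high, standing at the back left

How it is judged:
On the way, in this order (a step that is already met when the one before it is completed fails the run):
1. the lock arm is swung to its free end while the carriage is still home (value of joint lock above 1.1 rad and value of joint carriage below 0.015 m), for 0.2 s.
2. the carriage is drawn out until its pointer is opposite the marker (x of pointer in the frame of marker_top between -0.006 and 0.006 m and contact force between the fingers and carriage above 4 N), for 0.2 s.
At the end, for the whole second after the job is handed in: the pointer is within 6 mm of the marker's middle along the slide and standing still (under 10 mm/s), the fingers still press on the carriage with more than 4 N, and the lock arm is at its free end (over 1.1 rad) (all of step 2 and velocity of joint carriage between -0.01 and 0.01 m/s and value of joint lock above 1.1 rad); the arm keeps its last pose, push and grip.
It fails at once if the marker is shifted on its rail by more than 4 mm (distance of marker_top from where it was at the start of the episode above 0.004 m).
It fails at once if a thing lying about is shifted by more than 15 mm (distance of any of bearing_ring, sprocket, screwdriver_red, brake_pads, hex_key_holder, brown_can, oil_dropper from where it was at the start of the episode above 0.015 m).
It also fails if it takes over 42 s, if anything falls off the work surface, if the arm or the gripper's body presses on something with over 40 N, if the wrist force passes 120 N, or if a joint passes its speed limit or range.

ROBOT

A 6-joint arm with a two-finger parallel gripper is mounted at the origin on a cart in front of the work surface, level with it; the furniture and walls round the work are solid. World frame = base frame: x ahead of the robot, y to its left, z up, the work surface at z = 0. Lengths are in m, angles in rad, forces in N, time in s.
With the tool pointing down it reaches from about 0.225 to 0.875 m from the base axis. Payload 3.4 kg.
Tool frame: the origin (TCP) lies at the centre of the arm's flange, where the gripper is bolted on; the fingertips stand 173 mm ahead of it and the grasp point (between the pads) lies ctrl.grip_point_offset ahead of it (ctrl.grip_point_offset is the distance from the TCP to the grasp point, in m); z points along the fingers, y is the line along which they close (so a half turn about z gives the same grasp; the last joint's range is limited). The gripper opens to 85 mm and grips with 20 to 120 N. Pads are 22 mm wide; open, the fingers measure 114 mm over their backs; the gripper's body (76 mm by 85 mm) begins 54 mm behind the grasp point. The pads swing forward as they close: fully open they stand 13 mm farther back than shut.
Start: joints at [-1.253, 0.276, 1.505, -0, 1.361, -0.121], TCP at [0.244, -0.521, 0.405] pointing down, gripper open.
Joint ranges: [-2.89, 2.89], [-0.75, 2.08], [0.22, 2.7], [-1.18, 4.32], [0.11, 2.71], [-2.7, 2.7]. Speed limits (rad/s): [2.57, 2.57, 3.14, 3.14, 3.14, 3.14].

INTERFACE

Orientations are given as a 3x3 rotation matrix whose columns are the frame's x, y, z axes.
In Python, from rig import ctrl gives the robot as it stands.
- The arm moves only by the tool jog_arm, called after "Request:" as name(argument=value, ...) on one line, values as JSON. Schema: {"type":"object","properties":{"plan":{"type":"object","properties":{"sx":{"type":"array","items":{"type":"number"},"minItems":1,"maxItems":8},"sy":{"type":"array","items":{"type":"number"},"minItems":1,"maxItems":8},"sz":{"type":"array","items":{"type":"number"},"minItems":1,"maxItems":8},"turn":{"type":"array","items":{"type":"number"},"minItems":1,"maxItems":8},"aperture":{"type":"array","items":{"type":"number"},"minItems":1,"maxItems":8}},"additionalProperties":false,"required":["sx","sy","sz","turn","aperture"]},"clamp_n":{"type":"number"},"only":{"type":"string"},"quiet":{"type":"boolean"},"lines":{"type":"string"}},"required":["plan"],"additionalProperties":false}. plan is an object with one list for each field, all of the same length, 1 to 8, a row being the entries at one place: sx, sy, sz (the shift in m), turn (a turn about the tool's z in rad), aperture (the opening from 0.0 (shut) to 1.0 (fully open)); each row is the pose to reach, as a shift and turn from the pose commanded when the call began, along the tool's axes at that moment; what a row does not reach only later rows make up. A row lasts 1/12 s, in which the tool goes at most 0.0417 m and 0.125 rad, less where a joint would pass 70% of its speed; a pose out of reach is approached as far as the arm can. The fingers move at their own pace and stop on an object; clamp_n is the grip in N (left out, the last holds). Time passes only in rows, so rows that do not move let the fingers close. The tool returns the time, the measured TCP pose, the force, the opening and the grip force at its end. only (a regular expression) keeps the lines of the reply that match it, lines (a string "A,B") keeps lines A to B, and quiet returns only ok. Input that does not fit is refused with a message, and nothing moves.
- ctrl.observe(): the state, without advancing time (a new reading comes with each control period).
- ctrl.read_camera(name): name is "scene" or "top" or "wrist"; returns a dict with "pixels" (384x512x3 uint8, red, green, blue), "fx", "fy", "cx", "cy" (pixels), "world_from_camera" (4x4, takes a point from camera to world coordinates). Camera axes: x right, y up, looking along -z (the intrinsics and any distortion apply to the point x, -y, -z); pixel columns grow to the right and rows downward; lengths in m; the calibration is good to about 2 mm. A picture is of the moment at which its call begins. There is no depth.
- ctrl.finish_job(): hands the job in; it is judged then, once.
The state is a dict: "time": time; "qpos": joint angles; "joint_vel": joint speeds; "tau": joint torques, N m; "tool_pos": TCP position; "tcp_rot": TCP orientation; "force": force on the tool from outside, world axes, zero at the start; "wrist_torque": the same for the moment, N m; "width": opening from 0.0 (shut) to 1.0 (fully open); "grasp_force": force on a finger pad.
Only numpy, scipy, OpenCV 4.12 (cv2) and the standard library are available. Lean on these libraries where they do the work, as an engineer would, in place of code of your own. Each camera call takes 0.05 s, during which the arm holds its last target. There are 200 camera calls.

## Working session

There is one attempt and no reset: what is moved stays moved. The work goes in short steps, Python scripts to look and compute and a tool call to move; the robot and the scene stay as the last step left them, time stands still between calls to the robot, and variables do not carry over. Pictures are saved under pics/ and viewed, at most 10 in all, crops included, and the job is handed in when it is done.

```bash
ls; mkdir -p pics
```

Create h.py:
```python
import numpy as np, cv2
from rig import ctrl
def ray(c,u,v):
    M=np.array(c["world_from_camera"]); d=np.array([(u-c["cx"])/c["fx"],-(v-c["cy"])/c["fy"],-1.])
    d=M[:3,:3]@d; return M[:3,3],d/np.linalg.norm(d)
def plane(c,u,v,z):
    o,d=ray(c,u,v); return o+d*(z-o[2])/d[2]
def tri(rs):
    A=0;b=0
    for o,d in rs:
        P=np.eye(3)-np.outer(d,d);A=A+P;b=b+P@o
    p=np.linalg.solve(A,b); return p,[np.linalg.norm((np.eye(3)-np.outer(d,d))@(p-o)) for o,d in rs]
def proj(c,p):
    M=np.linalg.inv(np.array(c["world_from_camera"]));q=M[:3,:3]@p+M[:3,3]
    return c["cx"]+c["fx"]*q[0]/-q[2], c["cy"]-c["fy"]*q[1]/-q[2]
```

Run:
```python
from h import *
import pickle
for n in("scene","top"):
    c=ctrl.read_camera(n);pickle.dump(c,open(n+".pkl","wb"))
    im=cv2.resize(c["pixels"][:,:,::-1],(768,576),interpolation=cv2.INTER_CUBIC);cv2.imwrite(f"pics/{n}.png",im)
    print(n,{k:v for k,v in c.items() if k!="pixels"})
print(ctrl.observe(),ctrl.grip_point_offset)
```

```text
pics
scene {'fx': 458.50183190558715, 'fy': 458.50183190558715, 'cx': 246.7831352274819, 'cy': 195.24075070472225, 'world_from_camera': array([[ 0.67817691,  0.40611042, -0.61249523, -0.23922744],
       [-0.73488443,  0.36956759, -0.56865162, -0.76070593],
       [-0.00457696,  0.83575961,  0.54907643,  0.81103384],
       [ 0.        ,  0.        ,  0.        ,  1.        ]])}
top {'fx': 450.5103438559819, 'fy': 450.5103438559819, 'cx': 259.3232688865109, 'cy': 188.79317976673593, 'world_from_camera': array([[ 2.00290240e-03,  9.85801368e-01, -1.67903698e-01,
         3.37291028e-01],
       [-9.99997706e-01,  2.10184669e-03,  4.11578381e-04,
        -5.03608901e-03],
       [ 7.58642364e-04,  1.67902489e-01,  9.85803316e-01,
         1.31779355e+00],
       [ 0.00000000e+00,  0.00000000e+00,  0.00000000e+00,
         1.00000000e+00]])}
{'time': 0.1, 'qpos': array([-1.25298143e+00,  2.76574552e-01,  1.50600497e+00,  6.32718733e-06,
        1.36068211e+00, -1.21011503e-01]), 'joint_vel': array([ 3.06411441e-04,  1.31881594e-05, -2.59225295e-03,  1.08095917e-03,
        3.80627042e-04,  7.65060337e-04]), 'tau': array([ 1.91956649e-03, -4.17699552e+01, -2.46404457e+01, -1.12867292e-04,
        5.80587148e-03, -2.31695282e-05]), 'tool_pos': array([ 0.24424068, -0.5203597 ,  0.40390217]), 'tcp_rot': array([[ 9.05251539e-01,  4.24875729e-01, -5.15664219e-04],
       [ 4.24875991e-01, -9.05250171e-01,  1.58733226e-03],
       [ 2.07613830e-04, -1.65602832e-03, -9.99998607e-01]]), 'force': array([ 0.94909863,  0.85728397, -0.62042505]), 'wrist_torque': array([ 0.0046264 , -0.0371042 ,  0.01373981]), 'grasp_force': 0.0, 'width': 0.9980348976066872} 0.1547
```

View pics/scene.png

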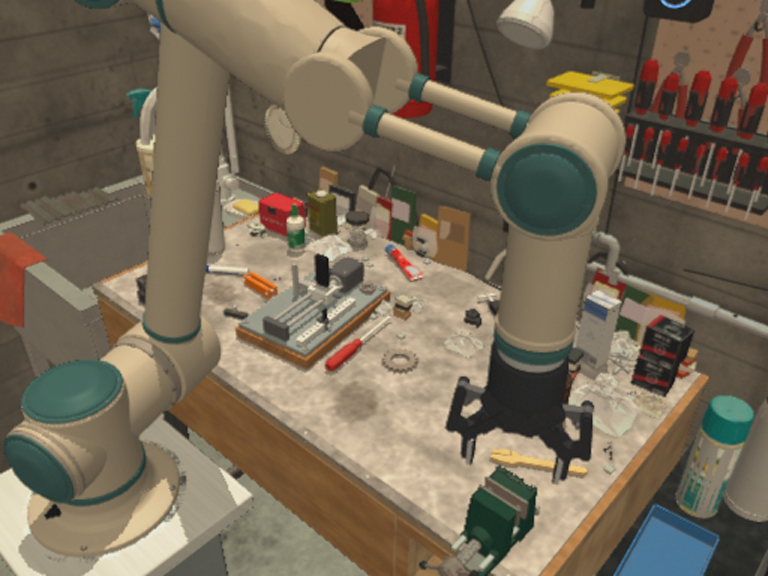

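View pics/top.png

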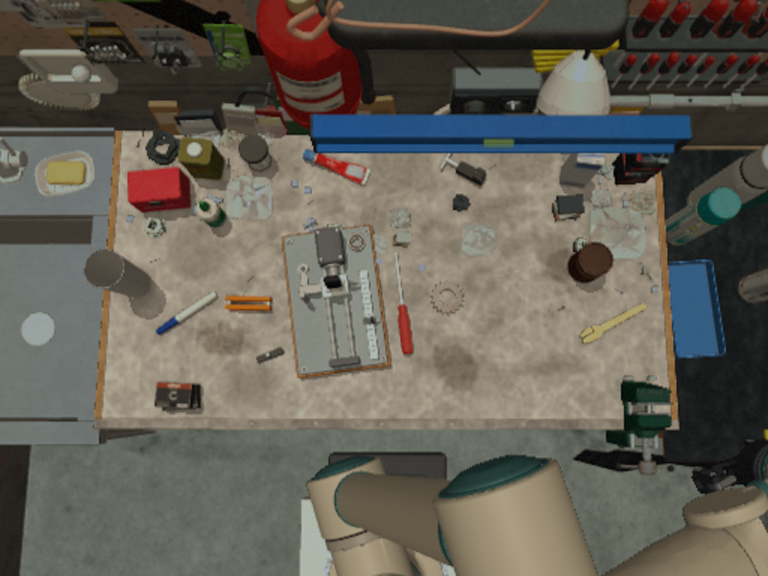

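The tester is around (335,300) in the top view and (315,295) in the scene view, both at 1.5x. The carriage is home at the far end. I'll enlarge both.

Run:
```python
from h import *
import pickle
t=pickle.load(open("top.pkl","rb"));s=pickle.load(open("scene.pkl","rb"))
a=cv2.resize(t["pixels"][145:255,187:263,::-1],None,fx=5,fy=5,interpolation=cv2.INTER_CUBIC)
b=cv2.resize(s["pixels"][165:245,155:262,::-1],None,fx=3.9,fy=3.9,interpolation=cv2.INTER_CUBIC)
b=cv2.resize(s["pixels"][165:245,155:239,::-1],None,fx=5,fy=5,interpolation=cv2.INTER_CUBIC)
o=np.zeros((550,800,3),np.uint8);o[:550,:380]=a;o[:400,380:800]=b
for k in range(0,380,50):cv2.putText(o,str(187+k//5),(k,548),0,.35,(0,255,255));
for k in range(0,550,50):cv2.putText(o,str(145+k//5),(0,k+10),0,.35,(0,255,255))
for k in range(0,420,50):cv2.putText(o,str(155+k//5),(380+k,415),0,.35,(0,255,255))
for k in range(0,400,50):cv2.putText(o,str(165+k//5),(775,k+10),0,.35,(0,255,255))
cv2.imwrite("pics/crop1.png",o)
```

```text
(no output)
```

View pics/crop1.png

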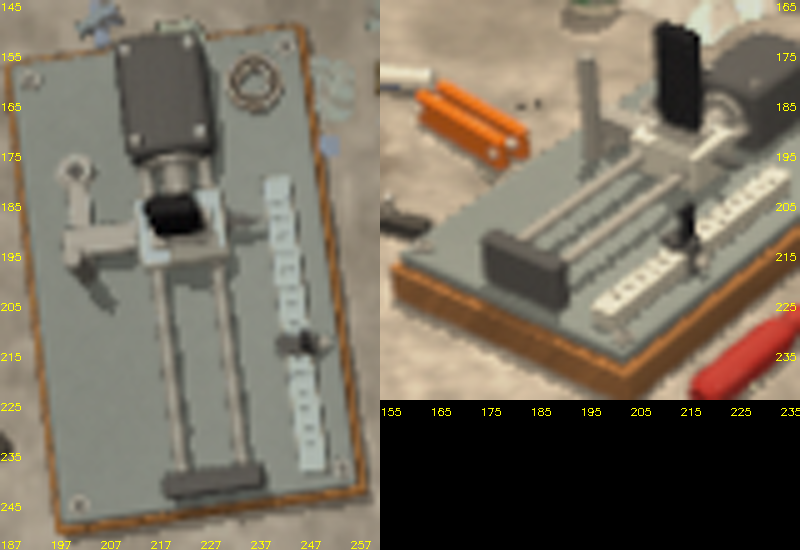

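Top crop: board corners near (188,158), (247,150), (260,242) and (198,251); handle about (222,188), peg about (202,193), marker about (247,213). Scene: peg top about (196,177), handle top about (215,170), fin top about (216,206).

Run:
```python
from h import *
import pickle
t=pickle.load(open("top.pkl","rb"));s=pickle.load(open("scene.pkl","rb"))
q=lambda x,y:((x+.5)/5-.5+187,(y+.5)/5-.5+145)
r=lambda x,y:((x-380+.5)/5-.5+155,(y+.5)/5-.5+165)
W=np.array([plane(t,*q(*p),.03)[:2] for p in [(6,68),(303,25),(366,487),(58,528)]])
L=np.array([(.11,.095),(.11,-.085),(-.17,-.085),(-.17,.095)])
A=(L-L.mean(0))@[1,1j];B=(W-W.mean(0))@[1,1j];k=(A.conj()@B)/(A.conj()@A)
print("scale",abs(k),"yaw",np.angle(k))
k/=abs(k);R=np.array([[k.real,-k.imag],[k.imag,k.real]]);o=W.mean(0)-R@L.mean(0)
print("origin",o);print("res",W-(L@R.T+o))
T=lambda p:R.T@(p[:2]-o)
for n,a,b in [("handle",(172,202),(679,30)),("peg",(72,240),(587,62)),("marker",(298,343),(688,210))]:
    p,e=tri([ray(t,*q(*a)),ray(s,*r(*b))]);print(n,p,e,"tester",T(p))
np.savez("pose.npz",R=R,o=o)
```

```text
scale 0.9720857994627063 yaw 0.13918846754855435
origin [0.55634098 0.09790604]
res [[-0.00488428 -0.00284445]
 [-0.00350006  0.00135279]
 [ 0.0034365   0.00262148]
 [ 0.00494783 -0.00112982]]
handle [0.54786788 0.09730973 0.13556224] [np.float64(0.001052160112217687), np.float64(0.0010521601122175507)] tester [-0.00847389  0.00058501]
peg [0.53071009 0.15709759 0.09764958] [np.float64(0.004372078652100284), np.float64(0.0043720786521002294)] tester [-0.0171708   0.06217512]
marker [0.48196197 0.02960585 0.07238655] [np.float64(0.001832087031038739), np.float64(0.0018320870310387857)] tester [-0.08313561 -0.05732035]
```

Request:
jog_arm(plan={"sx":[0.03, 0.06, 0.09, 0.115, 0.14, 0.17, 0.2, 0.22], "sy":[-0.03, -0.06, -0.09, -0.115, -0.14, -0.17, -0.2, -0.22], "sz":[0, 0, 0, 0, 0, 0, 0, 0], "turn":[-0.12, -0.24, -0.36, -0.48, -0.6, -0.72, -0.84, -0.96], "aperture":[1, 1, 1, 1, 1, 1, 1, 1]}, clamp_n=20)

```text
time: 0.77
tool_pos: [0.3499, -0.2248, 0.4044]
tcp_rot: [[0.165, 0.986, -0.0], [0.986, -0.165, 0.002], [0.002, -0.001, -1.0]]
force: [0.6, 0.1, -0.3]
width: 0.999
grasp_force: 0.0
```

Add to h.py:
```python
P=np.load("pose.npz")
def to(p,yaw=None,zoff=None):
    s=ctrl.observe();R=np.array(s["tcp_rot"]);d=R.T@(np.array(p)-s["tool_pos"])
    y=np.arctan2(R[1,1],R[0,1]);print("d",d.round(4),"turn",None if yaw is None else round(-(yaw-y),3),"t",s["time"],"tool",np.round(s["tool_pos"],4))
```

```bash
python3 -c "
from h import *
to([.45,.09,.41],.139)"
```

```text
d [ 0.327   0.0468 -0.005 ] turn -0.305 t 0.7667 tool [ 0.3499 -0.2248  0.4044]
```

Request:
jog_arm(plan={"sx":[0.041, 0.082, 0.123, 0.163, 0.204, 0.245, 0.285, 0.325], "sy":[0.006, 0.012, 0.018, 0.023, 0.029, 0.035, 0.041, 0.047], "sz":[0, 0, 0, 0, 0, 0, 0, 0], "turn":[-0.12, -0.24, -0.305, -0.305, -0.305, -0.305, -0.305, -0.305], "aperture":[1, 1, 1, 1, 1, 1, 1, 1]})

```text
time: 1.43
tool_pos: [0.4518, 0.0864, 0.4045]
tcp_rot: [[-0.133, 0.991, -0.0], [0.991, 0.133, -0.0], [-0.0, -0.0, -1.0]]
force: [0.8, -1.0, -0.8]
width: 0.999
grasp_force: 0.0
```

Run:
```python
from h import *
import pickle
c=ctrl.read_camera("wrist");pickle.dump(c,open("w1.pkl","wb"))
cv2.imwrite("pics/w1.png",cv2.resize(c["pixels"][:,:,::-1],(768,576)))
M=np.array(c["world_from_camera"]);print(M.round(3));to([.45,.09,.41],.139)
for n,p in [("peg",[.53071009,0.157,.109]),("handle",[.548,.0973,.139]),("marker",[.482,.0296,.078])]:print(n,proj(c,np.array(p)))
```

```text
[[ 0.991 -0.126 -0.043  0.44 ]
 [ 0.133  0.936  0.326  0.172]
 [-0.001 -0.329  0.944  0.373]
 [ 0.     0.     0.     1.   ]]
d [-0.0017 -0.0041 -0.0055] turn -0.001 t 1.4833 tool [0.4538 0.0923 0.4046]
peg (np.float64(345.3567643689294), np.float64(128.0219604396745))
handle (np.float64(358.09571038454897), np.float64(198.4852986853704))
marker (np.float64(272.9235477238615), np.float64(225.40138048704716))
```

View pics/w1.png

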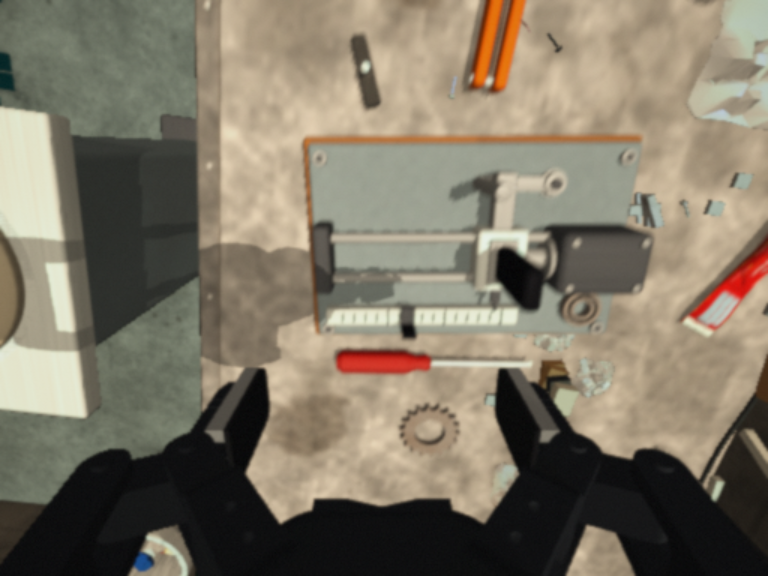

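The wrist view shows the tester square in the frame. At 1.5x, the peg top is about (495,182), the handle top about (527,292) and the marker about (407,320). I'll take a second, closer wrist view above the peg.

Request:
jog_arm(plan={"sx":[0.018, 0.036, 0.054, 0.054, 0.054], "sy":[0.03, 0.06, 0.084, 0.084, 0.084], "sz":[0.015, 0.03, 0.045, 0.045, 0.045], "turn":[0, 0, 0, 0, 0], "aperture":[1, 1, 1, 1, 1]})

```text
time: 1.9
tool_pos: [0.5283, 0.1495, 0.3578]
tcp_rot: [[-0.134, 0.991, -0.004], [0.991, 0.134, -0.001], [-0.0, -0.004, -1.0]]
force: [-0.9, 0.0, 0.1]
width: 0.999
grasp_force: 0.0
```

Run:
```python
from h import *
import pickle
c=ctrl.read_camera("wrist");pickle.dump(c,open("w2.pkl","wb"))
w=pickle.load(open("w1.pkl","rb"))
a=cv2.resize(w["pixels"][100:240,240:380,::-1],(560,560),interpolation=cv2.INTER_CUBIC)[:, :]
b=c["pixels"][:,:,::-1]
o=np.zeros((600,800,3),np.uint8);o[:560,:400]=cv2.resize(w["pixels"][100:240,270:370,::-1],(400,560),interpolation=cv2.INTER_CUBIC)
for n,p in [("peg",[.53071009,0.157,.109]),("handle",[.548,.0973,.139])]:print(n,proj(c,np.array(p)))
u,v=[int(round(x)) for x in proj(c,np.array([.54,.127,.12]))];u0,v0=u-65,v-97;print("crop origin",u0,v0)
u0=max(u0,0);v0=max(v0,0)
k=b[v0:v0+195,u0:u0+130];k=cv2.resize(k,None,fx=3,fy=3,interpolation=cv2.INTER_CUBIC);o[:k.shape[0],405:405+k.shape[1]]=k
for i in range(0,560,80):
    cv2.putText(o,str(100+i//4),(0,i+10),0,.35,(0,255,255))
    if i<400:cv2.putText(o,str(270+i//4),(i,575),0,.35,(0,255,255))
for i in range(0,585,90):
    cv2.putText(o,str(v0+i//3),(405,i+10),0,.35,(0,0,255))
    if i<390:cv2.putText(o,str(u0+i//3),(405+i,597),0,.35,(0,0,255))
cv2.imwrite("pics/crop2.png",o)
```

```text
peg (np.float64(259.7565997154891), np.float64(195.41380586313133))
handle (np.float64(270.6904385032252), np.float64(276.8866590243294))
crop origin 201 136
```

View pics/crop2.png

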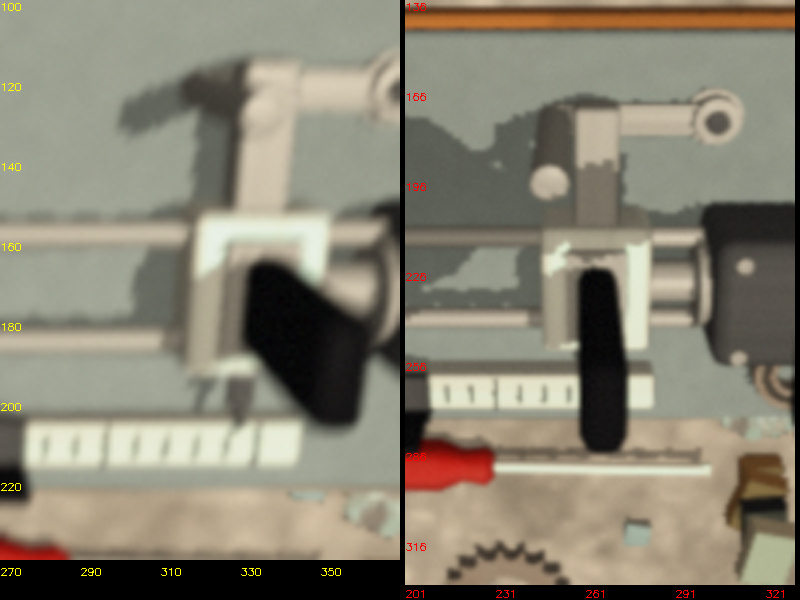

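Run:
```python
from h import *
import pickle
a,b=[pickle.load(open(n,"rb")) for n in("w1.pkl","w2.pkl")]
R,o=P["R"],P["o"];T=lambda p:(R.T@(p[:2]-o)).round(4)
for n,p,q in [("peg",(335.4,126.6),(248.7,196.3)),("handle -y top edge",(354.2,205.4),(266.7,285.7))]:
    x,e=tri([ray(a,*p),ray(b,*q)]);print(n,x.round(4),np.round(e,4),T(x))
p=plane(b,248.7,196.3,.109);print("peg@.109",p,T(p))
h=plane(b,305,174.3,.046);print("hub",h,T(h),"d",np.linalg.norm((h-p)[:2]))
e=plane(b,266.7,285.7,.139);print("handle edge@.139",e,T(e));
# marker fin in w1: dark blob bounds
im=a["pixels"];m=(im.max(2)<55).astype(np.uint8);m[:, :255]=0;m[:,285:]=0;m[:195]=0;m[232:]=0
n,l,st,ce=cv2.connectedComponentsWithStats(m);print(st[1:],ce[1:])
```

```text
peg [0.5206 0.1566 0.112 ] [0.0009 0.0009] [-0.0272  0.0631]
handle -y top edge [0.5452 0.0908 0.142 ] [0.0004 0.0004] [-0.012  -0.0055]
peg@.109 [0.52132906 0.15488544 0.109     ] [-0.0268  0.0613]
hub [0.58012246 0.16522657 0.046     ] [0.0329 0.0634] d 0.0596959255562065
handle edge@.139 [0.54603005 0.08804658 0.139     ] [-0.0116 -0.0083]
[[268 216   9   9  65]] [[271.8        220.09230769]]
```

Peg (0.521,0.155) and pivot (0.580,0.165) are 59.7 mm apart, which agrees with the given 60.5 mm. Triangulated heights are 112 mm for the peg and 142 mm for the handle, also consistent.

```bash
python3 -c "
from h import *
to([.521,.155,.247],.139)"
```

```text
d [ 0.0071 -0.0055  0.1117] turn -0.005 t 1.95 tool [0.5278 0.1488 0.3587]
```

Request:
jog_arm(plan={"sx":[0.007, 0.007, 0.007, 0.007, 0.007, 0.007, 0.007], "sy":[-0.0055, -0.0055, -0.0055, -0.0055, -0.0055, -0.0055, -0.0055], "sz":[0, 0.03, 0.06, 0.09, 0.112, 0.112, 0.112], "turn":[-0.005, -0.005, -0.005, -0.005, -0.005, -0.005, -0.005], "aperture":[0.4, 0.4, 0.4, 0.4, 0.4, 0.4, 0.4]}, clamp_n=30)

```text
time: 2.53
tool_pos: [0.5206, 0.1546, 0.248]
tcp_rot: [[-0.137, 0.991, -0.001], [0.991, 0.137, -0.0], [-0.0, -0.001, -1.0]]
force: [0.4, 0.4, -0.0]
width: 0.398
grasp_force: 0.0
```

Run:
```python
from h import *
c=ctrl.read_camera("wrist");cv2.imwrite("pics/w3.png",c["pixels"][:,:,::-1])
to([.521,.155,.247],.139)
```

```text
d [ 0.0003 -0.0005  0.0022] turn -0.002 t 2.5833 tool [0.5215 0.1548 0.2492]
```

View pics/w3.png

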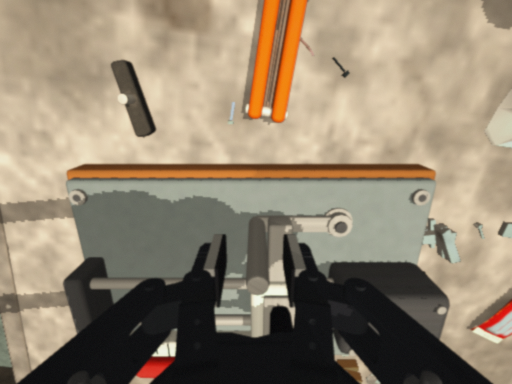

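Request:
jog_arm(plan={"sx":[0, 0, 0, 0, 0], "sy":[0, 0, 0, 0, 0], "sz":[0, 0, 0, 0, 0], "turn":[0, 0, 0, 0, 0], "aperture":[0, 0, 0, 0, 0]}, clamp_n=30)

```text
time: 3.0
tool_pos: [0.5214, 0.155, 0.2499]
tcp_rot: [[-0.138, 0.99, 0.001], [0.99, 0.138, -0.0], [-0.0, 0.001, -1.0]]
force: [-2.7, -0.3, 5.9]
width: 0.126
grasp_force: 29.2
```

Request:
jog_arm(plan={"sx":[0.006, 0.012, 0.018, 0.0236, 0.029, 0.0342, 0.039, 0.0434], "sy":[0.0003, 0.0012, 0.0027, 0.0048, 0.0074, 0.0106, 0.0142, 0.0183], "sz":[0, 0, 0, 0, 0, 0, 0, 0], "turn":[0, 0, 0, 0, 0, 0, 0, 0], "aperture":[0, 0, 0, 0, 0, 0, 0, 0]})

```text
time: 3.67
tool_pos: [0.5315, 0.2009, 0.2498]
tcp_rot: [[-0.137, 0.991, -0.005], [0.991, 0.137, 0.0], [0.001, -0.005, -1.0]]
force: [-9.3, -1.2, 10.7]
width: 0.125
grasp_force: 30.0
```

Request:
jog_arm(plan={"sx":[0.004, 0.0075, 0.0105, 0.013, 0.0144, 0.0149, 0.0149, 0.0149], "sy":[0.0046, 0.0095, 0.0148, 0.0203, 0.0243, 0.026, 0.026, 0.026], "sz":[0, 0, 0, 0, 0, 0, 0, 0], "turn":[0, 0, 0, 0, 0, 0, 0, 0], "aperture":[0, 0, 0, 0, 0, 0, 0, 0]})

```text
time: 4.33
tool_pos: [0.5556, 0.2218, 0.2498]
tcp_rot: [[-0.135, 0.991, -0.003], [0.991, 0.135, 0.007], [0.008, -0.002, -1.0]]
force: [-7.9, 9.5, 5.9]
width: 0.13
grasp_force: 29.6
```

Run:
```python
from h import *
s=ctrl.observe();d=s["tool_pos"][:2]-np.array([.580,.165]);k=np.exp(-1j*.139)*(d@[1,1j])
print(abs(k),np.pi-np.angle(k),s["tool_pos"])
```

```text
0.061811131769030254 1.3035139258928237 [0.55557242 0.22177948 0.24979249]
```

Request:
jog_arm(plan={"sx":[0, 0, 0, 0, 0, 0, 0, 0], "sy":[0, 0, 0, 0, 0, 0, 0, 0], "sz":[0, 0, 0, -0.035, -0.07, -0.1, -0.11, -0.11], "turn":[0, 0, 0, 0, 0, 0, 0, 0], "aperture":[0.35, 0.35, 0.35, 0.35, 0.45, 0.5, 0.5, 0.5]})

```text
time: 5.0
tool_pos: [0.5585, 0.2188, 0.3614]
tcp_rot: [[-0.137, 0.991, 0.008], [0.991, 0.137, 0.002], [0.0, 0.008, -1.0]]
force: [0.1, -0.2, -0.4]
width: 0.504
grasp_force: 0.0
```

Run:
```python
from h import *
import pickle
c=ctrl.read_camera("wrist");pickle.dump(c,open("w4.pkl","wb"));cv2.imwrite("pics/w4.png",cv2.resize(c["pixels"][:,:,::-1],(768,576)))
to([.544,.1016,.345],.139)
```

```text
d [-0.1141 -0.0298  0.0138] turn -0.001 t 5.05 tool [0.5578 0.2187 0.3589]
```

View pics/w4.png

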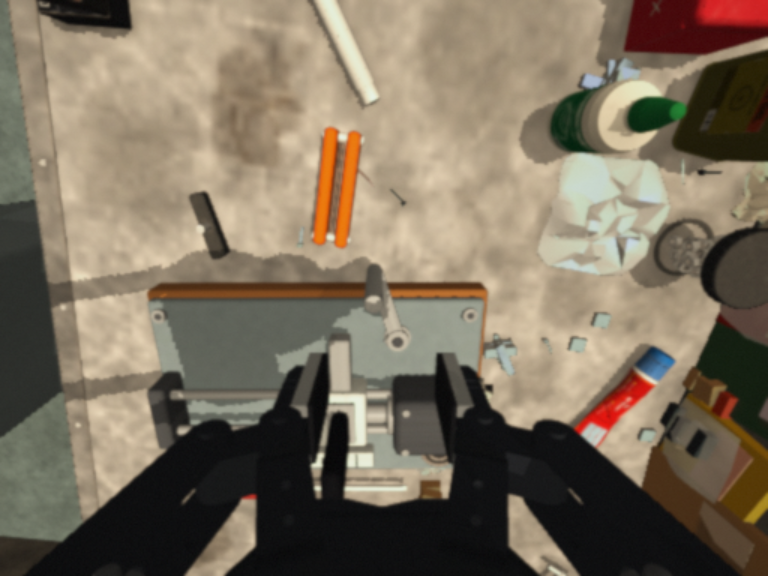

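The lock arm is swung out, peg top at (373,300), hub at (398,340). Next I move over the handle.

Request:
jog_arm(plan={"sx":[-0.035, -0.07, -0.1, -0.114, -0.114, -0.114], "sy":[-0.009, -0.018, -0.026, -0.0298, -0.0298, -0.0298], "sz":[0, 0, 0, 0, 0, 0], "turn":[0, 0, 0, 0, 0, 0], "aperture":[0.6, 0.6, 0.6, 0.6, 0.6, 0.6]})

```text
time: 5.55
tool_pos: [0.5432, 0.1012, 0.3557]
tcp_rot: [[-0.135, 0.991, -0.004], [0.991, 0.135, 0.0], [0.001, -0.004, -1.0]]
force: [-0.6, 0.7, -0.2]
width: 0.6
grasp_force: 0.0
```

Run:
```python
from h import *
import pickle
c=ctrl.read_camera("wrist");pickle.dump(c,open("w5.pkl","wb"));cv2.imwrite("pics/w5.png",cv2.resize(c["pixels"][:,:,::-1],(768,576)))
to([.544,.1016,.262],.139)
```

```text
d [-0.0006  0.0008  0.0941] turn -0.002 t 5.6 tool [0.5434 0.102  0.3561]
```

View pics/w5.png

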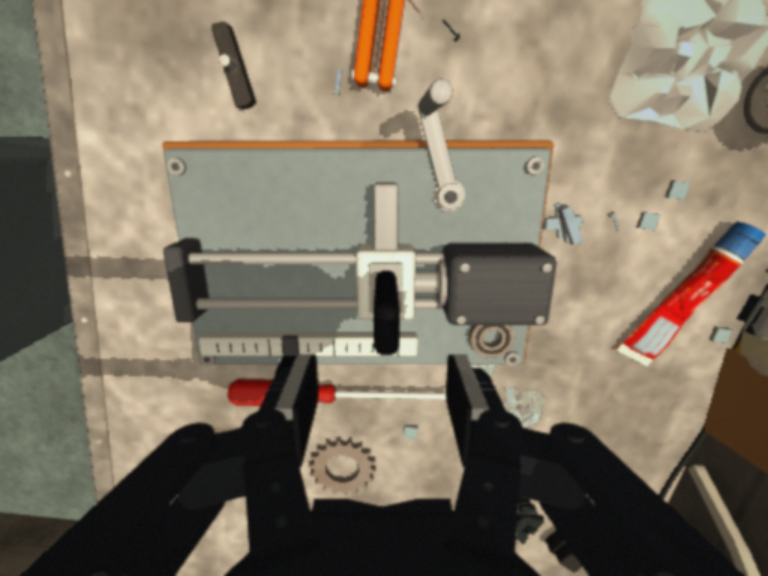

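Run:
```python
from h import *
import pickle
R=P["R"];o=np.array([.5535,.1029]);T=lambda p:(R.T@(p[:2]-o)).round(4)
for n,(x0,x1,y0,y1) in [("w1",(258,285,200,230)),("w5",(178,208,218,245))]:
    c=pickle.load(open(n+".pkl","rb"));im=c["pixels"][y0:y1,x0:x1].max(2)
    print(n,x0,y0);print(im)
    m=(im<80).astype(np.uint8);k,l,st,ce=cv2.connectedComponentsWithStats(m);i=1+st[1:,4].argmax();x,y,w,h,a=st[i];print(st[i],ce[i])
    for u in (x-.5,x+w-.5):
        for z in (.058,.078):print(u+x0,z,T(plane(c,u+x0,y0+ce[i][1],z)))
```

```text
w1 258 200
[[160 160 161 162 162 162 159 152 151 151 151 150 151 153 158 160 162 162
  163 163 161 161 161 164 164 165 164]
 [153 155 156 156 154 151 143 133 131 135 136 137 137 137 145 149 154 155
  155 155 155 154 154 155 157 159 159]
 [139 141 141 142 138 131 123 112 110 114 117 118 118 118 123 130 134 139
  140 141 141 140 141 143 143 142 145]
 [127 128 129 128 126 119 112 106 104  99  95  94  93  94  98 104 112 114
  116 124 127 128 128 130 130 131 130]
 [129 130 132 134 133 128 124 118 109  96  83  79  79  80  81  84  86  93
  105 124 134 138 137 138 139 137 135]
 [155 150 164 170 169 165 163 153 132 106  82  76  76  76  76  75  78  87
  116 149 169 172 173 172 173 173 172]
 [174 173 196 203 204 203 200 189 161 124  90  81  83  82  80  79  80  96
  138 183 203 205 206 205 205 206 207]
 [185 195 219 225 226 226 222 209 177 130  94  87  89  89  88  88  89 108
  157 206 224 227 226 224 222 226 227]
 [190 205 227 231 231 232 228 211 171 118  91  89  93  92  90  88  93 114
  168 215 230 231 228 223 223 230 232]
 [193 208 229 233 233 233 229 203 151 105  90  90  92  92  90  90  93 11
[... 5319 characters left out ...]
81  79  81  80  76  56  29  15]
 [ 99  97  98  98  99  99  99  95  77  37  11  10  11   9   8  11  14  33
   60  76  80  81  80  79  80  81  72  51  26  13]
 [ 96  95  98  96  97  96  92  74  45  20  12   8  10  10   7  10  17  43
   69  80  80  81  81  82  81  77  64  40  20  12]
 [110 110 111 111 112 110  96  62  25   9   9  10   8   9   9  12  24  49
   73  81  81  82  80  81  80  72  55  28  15  12]
 [118 119 119 121 122 116  95  47  17  12   9  10  12  11  10  18  35  61
   76  80  81  81  81  80  78  67  42  21  12  10]]
[  7   5  15  22 238] [14.58823529 15.90336134]
184.5 0.058 [-0.0901 -0.0564]
184.5 0.078 [-0.0842 -0.0457]
199.5 0.058 [-0.0733 -0.0564]
199.5 0.078 [-0.0686 -0.0457]
```

Request:
jog_arm(plan={"sx":[0, 0, 0, 0, 0], "sy":[0.001, 0.001, 0.001, 0.001, 0.001], "sz":[0.03, 0.06, 0.09, 0.094, 0.094], "turn":[0, 0, 0, 0, 0], "aperture":[0.6, 0.6, 0.6, 0.6, 0.6]}, clamp_n=60)

```text
time: 6.02
tool_pos: [0.5438, 0.103, 0.2613]
tcp_rot: [[-0.139, 0.99, -0.006], [0.99, 0.139, -0.0], [0.001, -0.006, -1.0]]
force: [1.3, 0.1, 0.0]
width: 0.598
grasp_force: 0.0
```

Request:
jog_arm(plan={"sx":[0, 0, 0, 0, 0, 0], "sy":[0, 0, 0, 0, 0, 0], "sz":[0, 0, 0, 0, 0, 0], "turn":[0, 0, 0, 0, 0, 0], "aperture":[0, 0, 0, 0, 0, 0]}, clamp_n=60)

```text
time: 6.52
tool_pos: [0.5444, 0.1022, 0.2656]
tcp_rot: [[-0.137, 0.991, 0.001], [0.991, 0.137, 0.0], [0.0, 0.001, -1.0]]
force: [-1.9, 1.0, 5.2]
width: 0.155
grasp_force: 59.8
```

Request:
jog_arm(plan={"sx":[0, 0, 0, 0, 0, 0, 0, 0], "sy":[-0.008, -0.018, -0.029, -0.04, -0.051, -0.061, -0.068, -0.071], "sz":[0, 0, 0, 0, 0, 0, 0, 0], "turn":[0, 0, 0, 0, 0, 0, 0, 0], "aperture":[0, 0, 0, 0, 0, 0, 0, 0]}, clamp_n=60)

```text
time: 7.18
tool_pos: [0.4777, 0.0929, 0.2657]
tcp_rot: [[-0.137, 0.991, 0.014], [0.991, 0.137, 0.002], [0.0, 0.014, -1.0]]
force: [13.3, 4.5, -7.5]
width: 0.156
grasp_force: 59.0
```

Request:
jog_arm(plan={"sx":[0, 0, 0], "sy":[0, 0, 0], "sz":[0, 0, 0], "turn":[0, 0, 0], "aperture":[0, 0, 0]})

```text
time: 7.43
tool_pos: [0.4785, 0.0929, 0.2657]
tcp_rot: [[-0.137, 0.991, 0.014], [0.991, 0.137, 0.002], [0.0, 0.014, -1.0]]
force: [12.4, 4.8, -5.5]
width: 0.155
grasp_force: 59.3
```

Run:
```python
from h import *
import pickle
s=ctrl.observe();R=P["R"];o=np.array([.5535,.1029]);print(R.T@(s["tool_pos"][:2]-o))
O=np.zeros((600,800,3),np.uint8)
c={n:ctrl.read_camera(n) for n in("wrist","top","scene")};pickle.dump(c,open("c6.pkl","wb"))
w=c["wrist"]["pixels"][:,:,::-1];O[:384,:512]=w
w=R@[-.083,-.05]+o
for n,(x,y,W,H,f) in {"scene":(0,384,80,36,6),"top":(512,0,48,64,6)}.items():
    u,v=[int(round(k)) for k in proj(c[n],np.array([*w,.065]))];print(n,u-W//2,v-H//2)
    k=cv2.resize(c[n]["pixels"][v-H//2:v+H//2,u-W//2:u+W//2,::-1],(W*f,H*f),interpolation=cv2.INTER_CUBIC);O[y:y+H*f,x:x+W*f]=k
cv2.imwrite("pics/c6.png",O)
```

```text
[-0.07561919  0.0005429 ]
scene 172 190
top 218 182
```

View pics/c6.png

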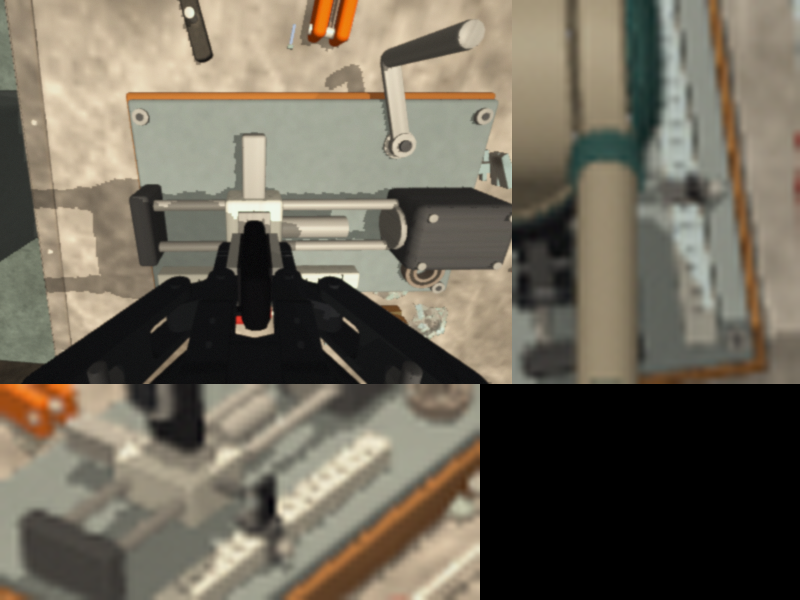

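Run:
```python
import pickle,cv2,numpy as np
c=pickle.load(open("c6.pkl","rb"));O=np.zeros((600,800,3),np.uint8)
for n,(u,v,x) in {"top":(236,204,0),"scene":(202,194,400)}.items():
    k=cv2.resize(c[n]["pixels"][v:v+29,u:u+19,::-1],(380,580),interpolation=cv2.INTER_CUBIC);O[:580,x:x+380]=k
    for i in range(0,19,2):cv2.putText(O,str(u+i),(x+i*20,595),0,.35,(0,255,255))
    for i in range(0,29,2):cv2.putText(O,str(v+i),(x,i*20+14),0,.35,(0,0,255))
cv2.imwrite("pics/c7.png",O)
```

```text
(no output)
```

View pics/c7.png

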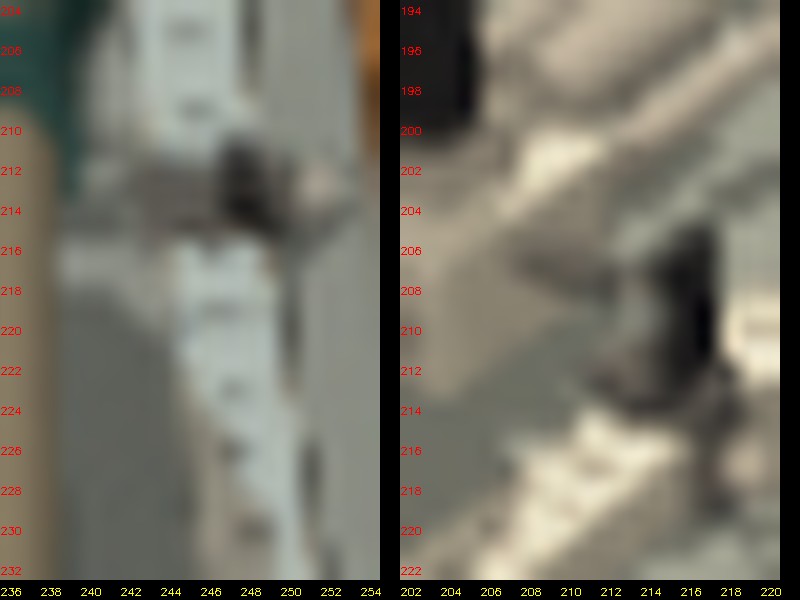

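Run:
```python
from h import *
import pickle
c=pickle.load(open("c6.pkl","rb"));R=P["R"];o=np.array([.5535,.1029]);T=lambda p:(R.T@(p[:2]-o)).round(4)
for n,u,v,z in [("scene",216.3,205.0,.078),("top",247.6,212.6,.078),("scene",208.5,206.3,.058),("scene",212.3,207.8,.058),("top",240.5,213.2,.058),("top",242,213,.058)]:print(n,u,v,z,T(plane(c[n],u-.5*0,v,z)))
print("tri fin",T(tri([ray(c["scene"],216.3,205.0),ray(c["top"],247.6,212.6)])[0]),tri([ray(c["scene"],216.3,205.0),ray(c["top"],247.6,212.6)]))
print(c["top"]["pixels"][203:222,239:250].max(2));print(c["scene"]["pixels"][202:212,204:219].max(2))
for X in (-.073,-.076,-.079):print(X,[np.round(proj(c[n],np.array([*(R@[X,-.04]+o),.058])),1) for n in("top","scene")])
```

```text
scene 216.3 205.0 0.078 [-0.0795 -0.0644]
top 247.6 212.6 0.078 [-0.0818 -0.0654]
scene 208.5 206.3 0.058 [-0.0749 -0.0313]
scene 212.3 207.8 0.058 [-0.0747 -0.0451]
top 240.5 213.2 0.058 [-0.0784 -0.0453]
top 242 213 0.058 [-0.0784 -0.0495]
tri fin [-0.0817 -0.0658] (array([0.48168544, 0.02644693, 0.07971624]), [np.float64(0.00040312515233914277), np.float64(0.000403125152339193)])
[[ 43  44  58 125 178 177 174 179 172 109 143]
 [ 43  45  77 139 184 184 184 185 175 100 143]
 [ 42  59 107 129 182 164 153 170 175  93 143]
 [ 51  80 133 132 184 176 174 179 175 106 142]
 [ 59  99 143 149 184 184 185 185 176 119 141]
 [ 59 103 143 153 181 184 184 184 178 138 140]
 [ 66 106 143 149 172 180 150 158 182 167 141]
 [ 68  97 126 131 161 182 172 169 147 142 140]
 [ 68  89 110 117 129 145 153 146  83  85 115]
 [ 75 117 130 109  97  97 105 100  57  51  90]
 [ 76 108 111  95  92  91  91  86  52  49  71]
 [ 91  97  99 107  93  93  93  85  46  30  58]
 [ 97  97  98 109 101  95  84  88  88  68  50]
 [132 132 133 131 114 134 160 122 149 160 105]
 [142 143 142 141 138 152 183 173 179 177 130]
 [114 114
[... 272 characters left out ...]
 134 114 101 107 121 152 128 110]
 [144 162 167 194 163 137 133 132 114 120 126 144 147 120 122]
 [172 168 160 140 130 126 129 129 120 152 154 119  80  80 148]
 [169 155 139 123 109 109 110 115 129 148 117  79  48  54 146]
 [151 138 137 121  97  92  98  98  92 108  76  39  28  52 145]
 [144 138 136 136 127 109  92  86  80 118  89  40  26  48 154]
 [144 137 137 136 137 133 120 111 100 127 109  59  27  27 188]
 [145 138 135 133 131 113 109 111 114 127 103  54  26  28 214]
 [146 139 133 122 112 110 108 110 120 108  79  42  27  32 196]]
-0.073 [array([238.4, 211.6]), array([211.3, 207. ])]
-0.076 [array([238.5, 212.6]), array([210.6, 207.4])]
-0.079 [array([238.7, 213.7]), array([210. , 207.9])]
```

Measurements put the pointer about 7 mm short of the fin: scene 5, top 9, TCP 8. I'll draw it 7 mm further.

Request:
jog_arm(plan={"sx":[0, 0, 0, 0, 0, 0], "sy":[-0.003, -0.006, -0.007, -0.007, -0.007, -0.007], "sz":[0, 0, 0, 0, 0, 0], "turn":[0, 0, 0, 0, 0, 0], "aperture":[0, 0, 0, 0, 0, 0]})

```text
time: 8.08
tool_pos: [0.4719, 0.0921, 0.2657]
tcp_rot: [[-0.137, 0.991, 0.015], [0.991, 0.137, 0.003], [0.0, 0.015, -1.0]]
force: [13.2, 4.0, -5.0]
width: 0.157
grasp_force: 59.4
```

Run:
```python
from h import *
import pickle
R=P["R"];o=np.array([.5535,.1029]);T=lambda p:(R.T@(p[:2]-o)).round(4)
s=ctrl.observe();print("grasp pt",T(s["tool_pos"]+np.array(s["tcp_rot"])[:,2]*.1547),s["grasp_force"],s["joint_vel"].round(4))
c={n:ctrl.read_camera(n) for n in("top","scene")};pickle.dump(c,open("c8.pkl","wb"))
print(c["top"]["pixels"][206:220,239:250].max(2));print(c["scene"]["pixels"][202:213,202:219].max(2))
# profiles along tester x: pointer at z .058 (y -.036), fin face top at z .072 (y -.066)
for n in c:
  g=c[n]["pixels"].max(2).astype(np.float32)
  for nm,y,z in [("pointer",-.034,.058),("pointer",-.038,.058),("pointer",-.042,.058),("fin",-.062,.075),("fin",-.065,.075)]:
    X=np.arange(-.1,-.055,.003);uv=np.array([proj(c[n],np.array([*(R@[x,y]+o),z])) for x in X],np.float32)
    print(n,nm,y,cv2.remap(g,uv[:,:1],uv[:,1:],1).ravel().astype(int))
```

```text
grasp pt [-0.08    0.0006] 59.35033679008484 [-0.0013 -0.0001 -0.0009  0.0005 -0.0004 -0.001 ]
[[ 53  51  39  94 177 177 174 179 175 105 143]
 [ 47  45  59 128 184 184 184 183 176 119 141]
 [ 47  43  74 149 181 184 184 185 178 137 141]
 [ 50  51  97 149 173 180 149 157 182 166 141]
 [ 57  82 133 144 160 182 172 168 146 142 141]
 [ 54  81 142 139 128 145 153 147  82  84 115]
 [ 55  68 122 110  97  98 104 100  57  51  91]
 [ 61  62  94  94  92  91  91  87  53  46  70]
 [ 62  77 127 107  93  92  92  86  45  32  57]
 [ 62  73 112 109 101  95  84  87  87  68  51]
 [ 63  75  97  97  96 135 160 122 149 160 104]
 [ 70  92 103 132 132 153 182 173 179 177 130]
 [104 132 133 141 143 154 184 184 184 182 164]
 [113 142 142 141 140 141 163 150 153 167 157]]
[[ 82  92 121 133 130 222 235 227 178 138 146 123 104 107 149 155 152]
 [131 125 124 139 179 224 222 186 143 123 111 103 106 121 153 128 111]
 [131 118 136 178 221 213
[... 758 characters left out ...]
7  67  66  68  77  97 111]
top pointer -0.042 [ 98 117 140 121  83  70  68  64  59  56  55  54  53  59  62  57]
top fin -0.062 [163 174 180 149  92  63  73  93 142 165 163 184 180 168 171 177]
top fin -0.065 [165 176 174 159  69  38  50  61 102 158 179 178 177 174 177 178]
scene pointer -0.034 [137 135 136 136 125 107 102 105 113 125 128 120 118 117 118 111]
scene pointer -0.038 [135 134 134 131 120 104  97 101 115 132 133 140 144 146 134 132]
scene pointer -0.042 [124 124 124 129 110  90  91  89 103 120 126 139 134 132 124 133]
scene fin -0.062 [ 96 100 112 111  82  78  74  71  79 101 121 117 111 116 114 123]
scene fin -0.065 [102 130 122  91  56  41  42  56  89 138 136 130 132 136 136 126]
```

Pointer is now 1.5–3.5 mm short (scene 1.5, top 3.4, TCP 1.4), already inside the window. A final 2 mm centres it, then I hand in.

Request:
jog_arm(plan={"sx":[0, 0, 0, 0, 0, 0, 0], "sy":[-0.001, -0.002, -0.002, -0.002, -0.002, -0.002, -0.002], "sz":[0, 0, 0, 0, 0, 0, 0], "turn":[0, 0, 0, 0, 0, 0, 0], "aperture":[0, 0, 0, 0, 0, 0, 0]})

```text
time: 8.77
tool_pos: [0.47, 0.0918, 0.2657]
tcp_rot: [[-0.137, 0.991, 0.015], [0.991, 0.137, 0.003], [0.001, 0.015, -1.0]]
force: [13.5, 4.4, -5.8]
width: 0.155
grasp_force: 59.4
```

Run:
```python
from h import *
R=P["R"];o=np.array([.5535,.1029]);s=ctrl.observe()
p=s["tool_pos"]+np.array(s["tcp_rot"])[:,2]*.1547;print(R.T@(p[:2]-o),s["grasp_force"])
c=ctrl.read_camera("scene");g=c["pixels"].max(2).astype(np.float32)
for y,z in [(-.036,.058),(-.04,.058),(-.065,.075)]:
    X=np.arange(-.1,-.065,.002);uv=np.array([proj(c,np.array([*(R@[x,y]+o),z])) for x in X],np.float32);print(y,cv2.remap(g,uv[:,:1],uv[:,1:],1).ravel().astype(int))
```

```text
[-0.08192334  0.0006444 ] 59.407705664634705
-0.036 [135 136 136 135 128 119 108 103 101 102 106 114 125 129 129 126 124 126]
-0.04 [132 131 130 129 130 121 110  96  93  98 108 117 128 142 135 135 143 149]
-0.065 [116 127 136 122 101  77  55  39  43  42  49  61  89 126 141 136 128 132]
```

```bash
python3 -c "
from rig import ctrl
print(ctrl.finish_job())"
```

```text
the job is handed in; nothing more can be done
None
```

I swung the lock arm to its free end and handed the job in with the gripper holding the carriage at about 59 N, its pointer within about 1 mm of the marker's middle by the last scene-camera reading; no verdict came back.

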